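# Pack the display-stand feet head to tail

## Robot

A 6-joint arm with a two-finger parallel gripper is mounted at the origin on the work surface. World frame = base frame: x ahead of the robot, y to its left, z up, the work surface at z = 0. Lengths are in m, angles in rad, forces in N, time in s.
With the tool pointing down it reaches from about 0.35 to 0.775 m from the base axis. Payload 5.5 kg.
Tool frame: the origin (TCP) lies between the finger pads; the fingertips stand 17 mm ahead of it and the grasp point (between the pads) lies 2 mm behind it (env.finger_overhang is the distance from the TCP to the fingertips, in m); z points along the fingers, y is the line along which they close (so a half turn about z gives the same grasp; the last joint's range is limited). The gripper opens to 85 mm and grips with 20 to 120 N. Pads are 22 mm wide; open, the fingers measure 114 mm over their backs; the gripper's body (76 mm by 85 mm) begins 54 mm behind the grasp point. The pads swing forward as they close: fully open they stand 13 mm farther back than shut.
Start: joints at [1.138, 0.313, 0.046, 1.304, 0, 1.431], TCP at [0.166, 0.551, 0.248] pointing down, gripper open.
Joint ranges: [-2.76, 2.76], [-0.86, 1.69], [-1.03, 1.26], [-2.2, 2.34], [-1.47, 1.5], [-3.14, 3.14]. Speed limits (rad/s): [2.57, 2.57, 3.14, 3.14, 3.14, 3.14].

## Interface

Orientations are given as a unit quaternion [w, x, y, z].
In Python, from workcell import env gives the robot as it stands. The module is installed in compiled form; this text tells all that it offers.
- The arm moves only by the shell command python3 -m pendant 'ROWS' [FORCE]. ROWS is JSON, a list of rows, each a list of 5 numbers: the gripper's target within -1 to 1 (fully open at 1, half-way at 0, shut at -1), then the shift along the tool's x, y, z in m, then the turn about the tool's z in rad. A call has 1 to 8 rows; each row shifts and turns the commanded pose from where the row before left it, along the tool's axes as they then stand; what a row does not reach is not made up. A row lasts 1/8 s, in which the tool goes at most 62.5 mm and 10.7 degrees, less where a joint would pass 70% of its speed; a pose out of reach is approached as far as the arm can. A call with a gripper value outside its range is refused whole. The fingers move at their own pace and stop on an object; FORCE is the grip in N (left out, the last holds). Time passes only in rows, so rows that do not move let the fingers close. It gives the time, the measured TCP pose, the force, the opening and the grip force at its end, in the units of the state.
- env.get_state(): the state, without advancing time (a new reading comes with each control period).
- env.read_camera(name): name is "scene" or "side" or "wrist"; returns the picture (480x640x3 uint8, red, green, blue); there is no depth.
- env.calibration(name): a dict with "K" (3x3 intrinsics, pixels), "distortion" ([k1, k2, p1, p2, k3] as OpenCV has them; the pictures are not rectified), "T" (4x4, takes a point from camera to world coordinates); the wrist camera has in their place "tool_from_camera" (4x4, takes a point from camera to tool coordinates, whose origin is the TCP and whose axes are the flange's). Camera axes: x right, y down, z forward; pixel columns grow to the right and rows downward; lengths in m; the calibration is good to about 2 mm. A picture is of the moment at which its call begins: read the wrist's pose just before it. calibration takes no time and is no camera call.
- env.hand_in(): hands the job in; it is judged then, once.
Trained networks look in the newest picture that a camera, given by its name, has taken for a name from the list of things; names that differ only in an ending like _2 or _b are one class to them, and where a whole thing is asked for, a point or a joint stands for the part that bears it (a point fixed in the world has none). Each returns a list of dicts, best first, with "score" (0 to 1); they miss things now and then, are a little off and sometimes report something else, mostly with a low value. They report only what shows in the picture. A call takes as long as a camera call. They do not tell look-alikes from the thing itself.
- env.recognise(camera, label): "centre" ([column, row] in pixels, amid what is visible of it).
The state is a dict: "clock": time; "joint_pos": joint angles; "qvel": joint speeds; "tau": joint torques, N m; "tcp_pos": TCP position; "orientation": TCP orientation; "wrist_force": force on the tool from outside, world axes, zero at the start; "ft_torque": the same for the moment, N m; "finger_gap": finger opening in m; "grip_force": force on a finger pad.
Only numpy, scipy, OpenCV 4.12 (cv2) and the standard library are available. Lean on these libraries where they do the work, as an engineer would, in place of code of your own. Each camera call takes 0.05 s, during which the arm holds its last target. There are 200 camera calls.

## Task

Pack the three hat-shaped aluminium feet of the display stand into the shallow plywood tray so that they interlock: the two that lie plate down go one at each end of the tray, and the one standing plate up goes between them, with its boss down on the tray floor between their plates and its plate above theirs. Keep each foot the way up it is now, set it down rather than let it fall, and let all three end flat on the tray floor. Leave the mouse, the power adapter and the bird drinker where they are.

Things in the scene. Friction and masses are not known exactly. Their poses are not given: they have to be found in the camera images.
- tray_in (a point): Centre of the inner floor of the open plywood tray (fixed), 6 mm above the table. Inside 80 mm (its x) by 182 mm (its y); walls 6 mm thick, 10 mm above the inner floor. z up. Three feet fit only interlocked: plate-down feet near the two end walls, centres about 52 to 57 mm along y from this point, the plate-up foot in the middle.
- foot_a: Cast aluminium pole foot like a hat: round plate 66 mm in diameter, 8 mm thick, with a round boss 32 mm in diameter, 46 mm tall overall, about 100 to 180 g. This one lies plate down, boss up. Grip the boss from above. Origin: centre of the plate's underside, on the table at the start; own z up along the boss, which spans z = 8 to 46 mm.
- foot_b: Second foot, same shape and size as foot_a, also lying plate down, boss up, to stay that way up. Origin: centre of the plate's underside; z up along the boss.
- foot_c: Third foot, same shape and size, but standing on its boss with the plate on top. Origin: centre of the boss's lower end, on the table at the start; own z up; the boss (32 mm in diameter) spans z = 0 to 38 mm, the plate (66 mm in diameter) z = 38 to 46 mm. Grip it across the plate from above. In place, its top is level with the other two bosses.
- mouse: Bystander: black computer mouse, 105 x 62 x 32 mm, loose. Origin: centre of its underside.
- adapter: Bystander: black power adapter brick, 45 x 105 x 29 mm, loose. Origin: centre of its underside.
- drinker: Bystander: small upright bird drinker bottle, 47 mm in diameter, 80 mm tall, loose. Origin: centre of its underside.
Mind the look-alikes: they are no part of the job. What is shaped like the foot_c but purple or red is not meant. Leave any red look-alike of the foot_a alone.

How it is judged:
By the outcome, as a careful person would: the job done as asked, in the order asked, and still so for the second after the job is handed in, with the robot touching nothing.
It also fails if it takes over 72 s, if anything falls off the work surface, if the arm or the gripper's body presses on something with over 40 N, if the wrist force passes 120 N, or if a joint passes its speed limit or range.

## Working session

There is one attempt and no reset: what is moved stays moved. The work goes in short steps, Python scripts to look and compute and a shell command to move; the robot and the scene stay as the last step left them, time stands still between calls to the robot, and variables do not carry over. Pictures are saved under pics/ and viewed, at most 10 in all, crops included, and the job is handed in when it is done.

```bash
mkdir -p pics
cat > h.py <<'E'
import numpy as np, cv2
from workcell import env
from scipy.spatial.transform import Rotation as R
def camT(n):
    c=env.calibration(n)
    if n!='wrist': return c,np.array(c['T'])
    s=env.get_state(); q=s['orientation']; T=np.eye(4)
    T[:3,:3]=R.from_quat([q[1],q[2],q[3],q[0]]).as_matrix(); T[:3,3]=s['tcp_pos']
    return c,T@np.array(c['tool_from_camera'])
def px2w(n,uv,z,cT=None):
    c,T=cT or camT(n)
    p=cv2.undistortPoints(np.array([[uv]],float),np.array(c['K']),np.array(c['distortion']))[0,0]
    d=T[:3,:3]@np.array([p[0],p[1],1]); o=T[:3,3]
    return o+d*(z-o[2])/d[2]
def w2px(n,P,cT=None):
    c,T=cT or camT(n); Ti=np.linalg.inv(T)
    return cv2.projectPoints(np.array(P,float).reshape(-1,1,3),cv2.Rodrigues(Ti[:3,:3])[0],Ti[:3,3],np.array(c['K']),np.array(c['distortion']))[0][:,0]
def shot(n,f):
    im=env.read_camera(n); cv2.imwrite('pics/'+f,im[:,:,::-1]); return im
E
python3 - <<'E'
from h import *
s=env.get_state(); print(s['clock'],s['tcp_pos'],s['orientation'],env.finger_overhang)
for n in ['scene','side']:
    shot(n,n+'0.png'); print(n,camT(n)[1][:3,3].round(3))
    for l in ['tray_in','foot_a','foot_c','mouse','adapter','drinker']:
        try:
            for r in env.recognise(n,l)[:5]: print(l,r, px2w(n,r['centre'],0.03).round(3))
        except Exception as e: print(l,e)
E
```

```text
0.0 [0.16577517 0.55008822 0.24739124] [-2.48146781e-04  1.45872951e-01  9.89302913e-01 -8.75573086e-04] 0.017
scene [0.831 0.381 0.794]
tray_in {'centre': [329.9, 288.2], 'score': 0.97} [0.588 0.049 0.03 ]
foot_a {'centre': [244.8, 184.0], 'score': 0.85} [ 0.597 -0.282  0.03 ]
foot_a {'centre': [312.4, 153.0], 'score': 0.82} [ 0.414 -0.279  0.03 ]
foot_a {'centre': [449.4, 350.9], 'score': 0.77} [0.48  0.278 0.03 ]
foot_a {'centre': [339.4, 178.9], 'score': 0.74} [ 0.408 -0.174  0.03 ]
foot_a {'centre': [314.5, 122.4], 'score': 0.7} [ 0.349 -0.369  0.03 ]
foot_c {'centre': [244.8, 184.0], 'score': 0.85} [ 0.597 -0.282  0.03 ]
foot_c {'centre': [312.4, 153.0], 'score': 0.82} [ 0.414 -0.279  0.03 ]
foot_c {'centre': [449.4, 350.9], 'score': 0.77} [0.48  0.278 0.03 ]
foot_c {'centre': [339.4, 178.9], 'score': 0.74} [ 0.408 -0.174  0.03 ]
foot_c {'centre': [314.5, 122.4], 'score': 0.7} [ 0.349 -0.369  0.03 ]
mouse {'centre': [373.0, 425.5], 'score': 0.84} [0.675 0.303 0.03 ]
adapter {'centre': [248.6, 325.6], 'score': 0.95} [0.758 0.03  0.03 ]
drinker {'centre': [199.0, 204.5], 'score':
[... 431 characters left out ...]
ntre': [406.8, 342.2], 'score': 0.72} [ 0.574 -0.316  0.03 ]
foot_a {'centre': [240.0, 202.3], 'score': 0.65} [0.466 0.24  0.03 ]
foot_c {'centre': [310.1, 349.3], 'score': 0.94} [ 0.424 -0.261  0.03 ]
foot_c {'centre': [275.5, 312.3], 'score': 0.85} [ 0.405 -0.158  0.03 ]
foot_c {'centre': [288.2, 413.6], 'score': 0.78} [ 0.345 -0.357  0.03 ]
foot_c {'centre': [406.8, 342.2], 'score': 0.72} [ 0.574 -0.316  0.03 ]
foot_c {'centre': [240.0, 202.3], 'score': 0.65} [0.466 0.24  0.03 ]
mouse {'centre': [303.0, 179.3], 'score': 0.77} [0.657 0.285 0.03 ]
adapter {'centre': [386.2, 225.3], 'score': 0.78} [ 0.735 -0.002  0.03 ]
drinker {'centre': [458.8, 303.4], 'score': 0.67} [ 0.714 -0.28   0.03 ]
```

View pics/scene0.png

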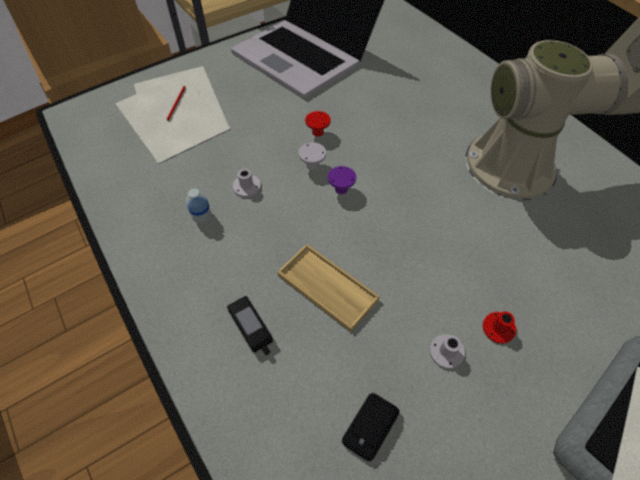

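View pics/side0.png

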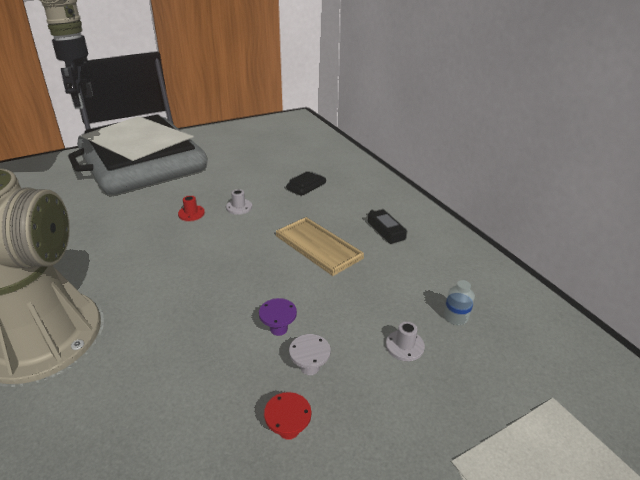

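The three silver feet show in both views: foot_a at scene (449,351), foot_b at scene (247,184), and foot_c at scene (312,153), between the purple and red look-alikes. The tray's corners in the scene picture are at about (307,248), (379,298), (353,328) and (279,272).

Run:
```python
from h import *
for nm,a,b in [('A',(452,343),(238,192)),('B',(245,174),(407,327)),('C',(312,152),(310,350))]:
    print(nm,px2w('scene',a,.046).round(4),px2w('side',b,.046).round(4))
for n,cs in [('scene',[(307,248),(379,298),(353,328),(279,272)]),('side',[(275,232),(307,219),(362,254),(333,271)])]:
    P=np.array([px2w(n,c,.016) for c in cs]); print(n,P.round(3).tolist(),P.mean(0).round(4))
print(R.from_quat(np.roll(env.get_state()['orientation'],-1)).as_matrix().round(3))
print(np.array(env.calibration('wrist')['tool_from_camera']).round(3))
```

```text
A [0.4735 0.2715 0.046 ] [0.4703 0.2642 0.046 ]
B [ 0.5869 -0.2951  0.046 ] [ 0.5838 -0.2997  0.046 ]
C [ 0.4214 -0.2687  0.046 ] [ 0.4172 -0.2756  0.046 ]
scene [[0.569, -0.063, 0.016], [0.515, 0.115, 0.016], [0.595, 0.138, 0.016], [0.648, -0.045, 0.016]] [0.5818 0.0361 0.016 ]
side [[0.504, 0.1, 0.016], [0.593, 0.119, 0.016], [0.641, -0.057, 0.016], [0.558, -0.082, 0.016]] [0.5739 0.0201 0.016 ]
[[-0.957  0.289  0.   ]
 [ 0.289  0.957  0.   ]
 [-0.     0.    -1.   ]]
[[ 0.    -0.961 -0.276  0.07 ]
 [ 1.     0.     0.     0.   ]
 [-0.    -0.276  0.961 -0.125]
 [ 0.     0.     0.     1.   ]]
```

```bash
python3 -m pendant '[[1,-0.047,-0.0227,0,0],[1,-0.047,-0.0227,0,0],[1,-0.047,-0.0227,0,0],[1,-0.047,-0.0227,0,0],[1,-0.047,-0.0227,0,0],[1,-0.047,-0.0227,0,0],[1,-0.047,-0.0227,0,0],[1,-0.047,-0.0227,0,0]]'; python3 -m pendant '[[1,0,0,0,-0.18],[1,0,0,0,-0.18],[1,0,0,0,-0.18],[1,0,0,0,-0.04],[1,0,0,0,0]]'
cat > look.py <<'E'
import sys
from h import *
# close look: centroid + min enclosing circle of bright low-saturation blobs
def look(f,z):
    s=env.get_state(); cT=camT('wrist'); im=shot('wrist',f)
    Rm=cT[1][:3,:3]; Rt=R.from_quat(np.roll(s['orientation'],-1)).as_matrix()
    print('t',s['clock'],'tcp',s['tcp_pos'].round(4),'yaw tool y',np.degrees(np.arctan2(Rt[1,1],Rt[0,1])).round(1))
    for r in env.recognise('wrist','foot_a')[:3]:
        p=px2w('wrist',r['centre'],z,cT); print(r,p.round(4),'tool',(Rt.T@(p-s['tcp_pos'])).round(4))
    return s,cT,im,Rt
if __name__=='__main__': look(sys.argv[1],float(sys.argv[2]))
E
python3 look.py w1.png 0.046
```

```text
clock: 1.7
tcp_pos: [0.4748, 0.2669, 0.2486]
orientation: [0.0, 0.146, 0.989, 0.0]
wrist_force: [0.2, 0.7, 1.0]
finger_gap: 0.0852
grip_force: 0.0
clock: 2.33
tcp_pos: [0.4736, 0.2681, 0.2484]
orientation: [0.0, -0.143, 0.99, 0.0]
wrist_force: [0.4, -0.9, -0.1]
finger_gap: 0.0852
grip_force: 0.0
t 2.325 tcp [0.4736 0.2681 0.2484] yaw tool y 106.4
{'centre': [328.3, 204.4], 'score': 0.83} [0.4633 0.2712 0.046 ] tool [0.009  0.0058 0.2024]
{'centre': [390.4, 79.5], 'score': 0.73} [0.3598 0.2884 0.046 ] tool [0.1035 0.0516 0.2023]
```

View pics/w1.png

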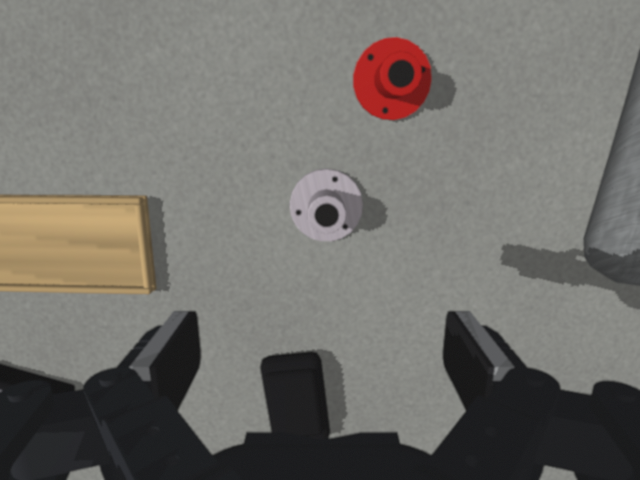

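The silver foot's boss top is at (326,214), its plate is centred at (325,205), and the tray's near-end corners are at (147,197) and (155,293).

Run:
```python
from h import *
s=env.get_state();cT=camT('wrist');Rt=cT[1][:3,:3]
Rt=R.from_quat(np.roll(s['orientation'],-1)).as_matrix()
for uv,z in [((326,214),.046),((325,205),.008),((147,197),.016),((155,293),.016),((1,196),.016),((1,291),.016)]:
    p=px2w('wrist',uv,z,cT); print(uv,p.round(4),(Rt.T@(p-s['tcp_pos'])).round(4))
```

```text
(326, 214) [0.4713 0.2717 0.046 ] [0.0012 0.004  0.2024]
(325, 205) [0.4712 0.2712 0.008 ] [0.0014 0.0035 0.2404]
(147, 197) [0.5069 0.1187 0.016 ] [ 0.0103 -0.1528  0.2323]
(155, 293) [0.5948 0.1414 0.016 ] [-0.0805 -0.1558  0.2323]
(1, 196) [ 0.5429 -0.0099  0.016 ] [ 0.012  -0.2864  0.2323]
(1, 291) [ 0.6364 -0.0034  0.016 ] [-0.0795 -0.3065  0.2323]
```

```bash
python3 -m pendant '[[0.6,0.001,0.004,0.05,0],[0.6,0,0,0.055,0],[0.6,0,0,0.055,0],[0.6,0,0,0.035,0],[0.6,0,0,0.017,0],[-1,0,0,0,0],[-1,0,0,0,0],[-1,0,0,0,0]]' 40; python3 -m pendant '[[-1,0,0,0,0],[-1,0,0,0,0],[-1,0,0,0,0],[-1,0,0,0,0]]'
```

```text
clock: 3.42
tcp_pos: [0.4724, 0.2721, 0.0376]
orientation: [0.001, -0.143, 0.99, 0.0]
wrist_force: [0.5, 0.9, -1.4]
finger_gap: 0.0308
grip_force: 39.6
clock: 3.92
tcp_pos: [0.4723, 0.2721, 0.0374]
orientation: [0.001, -0.143, 0.99, 0.0]
wrist_force: [-0.1, 0.0, 6.2]
finger_gap: 0.0305
grip_force: 40.1
```

```bash
python3 -m pendant '[[-1,0,0,-0.05,0],[-1,0,0,-0.05,0],[-1,-0.02,-0.05,-0.02,0],[-1,-0.02,-0.051,-0.02,0],[-1,-0.02,-0.051,0,0],[-1,-0.02,-0.051,0,0],[-1,-0.02,-0.05,0,0],[-1,0,0,0,0]]' ; python3 -m pendant '[[-1,0,0,0,0]]'; python3 look.py w2.png 0.016
```

```text
clock: 4.92
tcp_pos: [0.6409, 0.0538, 0.1752]
orientation: [0.0, -0.141, 0.99, -0.0]
wrist_force: [0.6, 0.9, -1.7]
finger_gap: 0.0309
grip_force: 40.2
clock: 5.05
tcp_pos: [0.6383, 0.0574, 0.1755]
orientation: [-0.001, -0.143, 0.99, 0.0]
wrist_force: [-0.5, 0.8, -0.3]
finger_gap: 0.0307
grip_force: 40.2
t 5.05 tcp [0.6383 0.0574 0.1755] yaw tool y 106.4
{'centre': [322.9, 293.5], 'score': 0.61} [0.6855 0.0729 0.016 ] tool [-0.0499  0.0014  0.1595]
{'centre': [307.6, 128.5], 'score': 0.52} [0.5751 0.0296 0.016 ] tool [ 0.0682 -0.0089  0.1596]
```

View pics/w2.png

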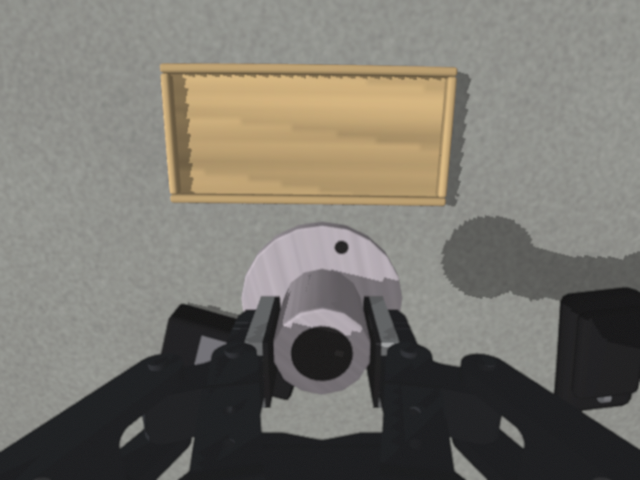

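The whole tray is in view, with outer top corners at (161,66), (456,69), (445,205) and (171,202). The foot hangs straight in the grip.

Run:
```python
from h import *
s=env.get_state();cT=camT('wrist')
Rt=R.from_quat(np.roll(s['orientation'],-1)).as_matrix()
P=np.array([px2w('wrist',uv,.016,cT) for uv in [(161,66),(456,69),(445,205),(171,202)]])
T=(P-s['tcp_pos'])@Rt; print(T.round(4).tolist(),T.mean(0).round(4),P.mean(0).round(4))
for a,b in [(0,1),(3,2),(1,2),(0,3)]: d=P[b]-P[a]; print(np.linalg.norm(d).round(4),np.degrees(np.arctan2(d[1],d[0])).round(2))
Rr=Rt; bt=s['tcp_pos']+Rt@[0,0,-.008]
print('boss top',[(px2w('wrist',(322,352),bt[2],cT)-s['tcp_pos'])@Rt])
```

```text
[[0.108, -0.1035, 0.1601], [0.106, 0.0874, 0.1602], [0.0166, 0.087, 0.1601], [0.0188, -0.1052, 0.16]] [ 0.0623 -0.0086  0.1601] [0.5806 0.0325 0.016 ]
0.1909 105.92
0.1921 105.86
0.0894 16.25
0.0892 15.48
boss top [array([ 0.00059556,  0.00040277, -0.0079991 ])]
```

```bash
python3 -m pendant '[[-1,0.021,0.015,0.02,0.007],[-1,0.021,0.015,0.02,0],[-1,0.021,0.0154,0.02,0],[-1,0,0,0.0375,0],[-1,0,0,0,0],[-1,0,0,0,0]]'; python3 look.py w3.png 0.016
```

```text
clock: 5.9
tcp_pos: [0.5664, 0.0841, 0.0801]
orientation: [0.001, -0.14, 0.99, -0.0]
wrist_force: [0.5, -0.1, -0.4]
finger_gap: 0.0308
grip_force: 40.1
t 5.9 tcp [0.5664 0.0841 0.0801] yaw tool y 106.1
{'centre': [320.1, 293.8], 'score': 0.64} [0.576  0.0864 0.016 ] tool [-0.0098 -0.0004  0.0641]
```

View pics/w3.png

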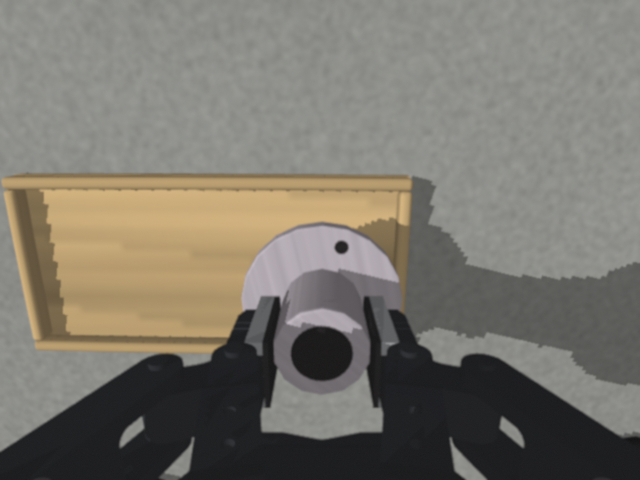

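The foot hangs above the +y end; the end wall's outer edge runs from (412,178) to about (405,310), and the other corners are at (4,178) and (37,350).

Run:
```python
from h import *
s=env.get_state();cT=camT('wrist')
Rt=R.from_quat(np.roll(s['orientation'],-1)).as_matrix()
for uv in [(412,178),(405,305),(4,178),(37,350),(200,352)]: print(uv,((px2w('wrist',uv,.016,cT)-s['tcp_pos'])@Rt).round(4))
```

```text
(412, 178) [0.0471 0.0417 0.0644]
(405, 305) [-0.0161  0.042   0.0646]
(4, 178) [ 0.0478 -0.1487  0.0646]
(37, 350) [-0.0429 -0.1505  0.0649]
(200, 352) [-0.0429 -0.0629  0.0648]
```

```bash
python3 -m pendant '[[-1,0.002,-0.0005,0.015,0],[-1,0,0,0.012,0],[-1,0,0,0.006,0],[-1,0,0,0.0025,0],[-1,0,0,0,0],[-1,0,0,0,0]]'; python3 -m pendant '[[-1,0,0,0.001,0],[-1,0,0,0,0]]'
```

```text
clock: 6.75
tcp_pos: [0.5638, 0.0824, 0.0434]
orientation: [-0.0, -0.14, 0.99, 0.0]
wrist_force: [-3.1, -1.0, 4.0]
finger_gap: 0.031
grip_force: 40.4
clock: 7.0
tcp_pos: [0.5638, 0.0824, 0.0434]
orientation: [-0.0, -0.14, 0.99, -0.0]
wrist_force: [-5.0, -1.2, 10.7]
finger_gap: 0.0308
grip_force: 41.4
```

```bash
python3 -m pendant '[[0.3,0,0,0,0],[0.3,0,0,0,0],[0.3,0,0,0,0],[0.3,0,0,-0.03,0],[0.5,0,0,-0.05,0],[0.6,0,-0.04,-0.04,0]]'; python3 -m pendant '[[0.6,0.014,-0.055,-0.02,0],[0.6,0.014,-0.055,-0.02,0],[0.6,0.014,-0.055,0,0],[0.6,0.014,-0.055,0,0],[0.6,0.014,-0.055,0,0],[0.6,0.015,-0.055,0,0],[0.6,0,0,0,0],[0.6,0,0,0,0]]'; python3 look.py w4.png 0.046
```

```text
clock: 7.75
tcp_pos: [0.575, 0.0455, 0.1638]
orientation: [0.0, -0.142, 0.99, 0.0]
wrist_force: [0.7, -1.2, 0.2]
finger_gap: 0.0682
grip_force: 0.0
clock: 8.75
tcp_pos: [0.5844, -0.2966, 0.2016]
orientation: [-0.0, -0.139, 0.99, 0.001]
wrist_force: [-0.1, 0.7, 0.1]
finger_gap: 0.0679
grip_force: 0.0
t 8.75 tcp [ 0.5844 -0.2966  0.2016] yaw tool y 106.0
{'centre': [432.5, 22.7], 'score': 0.86} [ 0.4379 -0.2664  0.046 ] tool [0.1324 0.0693 0.1558]
{'centre': [317.5, 215.3], 'score': 0.74} [ 0.5752 -0.3015  0.046 ] tool [ 0.0101 -0.0024  0.1556]
{'centre': [589.3, 31.9], 'score': 0.6} [ 0.4131 -0.1686  0.046 ] tool [0.1293 0.1701 0.1559]
```

View pics/w4.png

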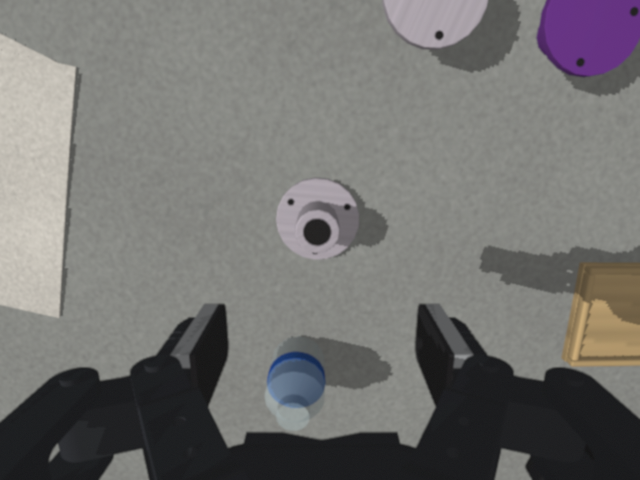

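The silver foot's boss top is at (317,232) and its plate is centred at (317,219). The drinker is well clear, and foot_c's plate edge shows at (436,20).

Run:
```python
from h import *
s=env.get_state();cT=camT('wrist')
Rt=R.from_quat(np.roll(s['orientation'],-1)).as_matrix()
for uv,z in [((317,232),.046),((317,219),.008),((436,-3),.046)]: p=px2w('wrist',uv,z,cT);print(uv,p.round(4),((p-s['tcp_pos'])@Rt).round(4))
```

```text
(317, 232) [ 0.5874 -0.2974  0.046 ] [-0.002  -0.0028  0.1561]
(317, 219) [ 0.5867 -0.298   0.008 ] [-0.0011 -0.0032  0.1941]
(436, -3) [ 0.4237 -0.2682  0.046 ] [0.1472 0.0707 0.1562]
```

```bash
python3 -m pendant '[[0.6,-0.0015,-0.003,0.05,0],[0.6,0,0,0.055,0],[0.6,0,0,0.042,0],[0.6,0,0,0.0165,0],[-1,0,0,0,0],[-1,0,0,0,0],[-1,0,0,0,0],[-1,0,0,0,0]]'; python3 -m pendant '[[-1,0,0,-0.02,0],[-1,0,0,-0.05,0],[-1,-0.016,0.052,-0.02,0],[-1,-0.016,0.052,0,0],[-1,-0.017,0.052,0,0],[-1,-0.017,0.053,0,0],[-1,-0.017,0.053,0,0],[-1,0,0,0.03,0]]';python3 -m pendant '[[-1,0,0,0,0],[-1,0,0,0,0]]'; python3 look.py w5.png 0.016
```

```text
clock: 9.85
tcp_pos: [0.5887, -0.3, 0.0413]
orientation: [0.002, -0.14, 0.99, -0.001]
wrist_force: [-0.1, 1.3, 6.5]
finger_gap: 0.0308
grip_force: 40.3
clock: 10.85
tcp_pos: [0.5962, -0.0207, 0.1014]
orientation: [0.003, -0.142, 0.99, -0.0]
wrist_force: [0.6, -0.9, -1.2]
finger_gap: 0.0307
grip_force: 40.4
clock: 11.1
tcp_pos: [0.5945, -0.025, 0.0995]
orientation: [0.0, -0.139, 0.99, -0.0]
wrist_force: [-0.1, -0.7, -1.7]
finger_gap: 0.0306
grip_force: 40.3
t 11.1 tcp [ 0.5945 -0.025   0.0995] yaw tool y 106.0
{'centre': [320.8, 284.0], 'score': 0.63} [ 0.6064 -0.0218  0.016 ] tool [-0.0123 -0.0001  0.0835]
{'centre': [531.4, 261.1], 'score': 0.56} [0.5628 0.0835 0.016 ] tool [0.0006 0.1131 0.0835]
```

View pics/w5.png

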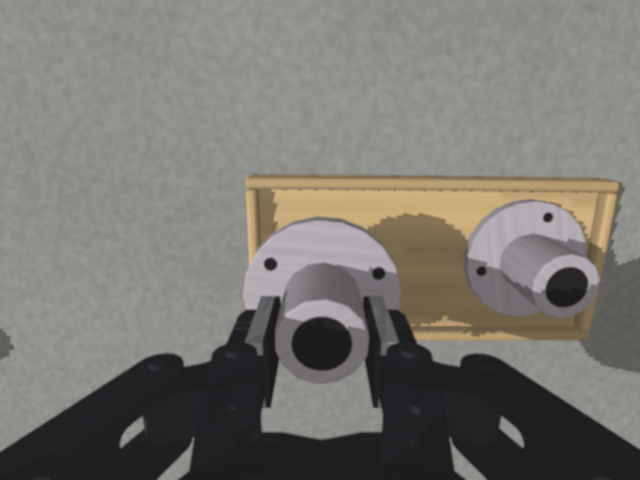

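Foot_a sits flat at the far end, with its boss top at (566,287) and its plate centred at (528,258). Foot_b hangs over the other end. The outer corners are (247,178), (619,184) and (590,338).

Run:
```python
from h import *
s=env.get_state();cT=camT('wrist')
Rt=R.from_quat(np.roll(s['orientation'],-1)).as_matrix()
for uv,z in [((566,287),.052),((528,256),.014),((247,178),.016),((619,184),.016),((590,338),.016),((252,265),.016)]: p=px2w('wrist',uv,z,cT);print(uv,p.round(4),((p-s['tcp_pos'])@Rt).round(4))
```

```text
(566, 287) [0.5644 0.0821 0.052 ] [0.     0.1119 0.0479]
(528, 256) [0.5618 0.0816 0.014 ] [0.0027 0.1121 0.0859]
(247, 178) [ 0.5626 -0.0736  0.016 ] [ 0.0447 -0.0373  0.0839]
(619, 184) [0.5121 0.111  0.016 ] [0.0424 0.1541 0.0838]
(590, 338) [0.5971 0.1363 0.016 ] [-0.0463  0.155   0.0839]
(252, 265) [ 0.607  -0.0604  0.016 ] [-0.0016 -0.0369  0.084 ]
```

```bash
python3 -m pendant '[[-1,-0.001,0.004,0.015,0],[-1,0,0,0.02,0],[-1,0,0,0.012,0],[-1,0,0,0.003,0],[-1,0,0,0,0],[-1,0,0,0,0]]'; python3 -m pendant '[[-1,0,0,0.002,0],[-1,0,0,0,0]]'; python3 -m pendant '[[-1,0,0,0.001,0],[-1,0,0,0,0]]'
```

```text
clock: 11.95
tcp_pos: [0.5948, -0.0204, 0.0495]
orientation: [0.001, -0.14, 0.99, -0.0]
wrist_force: [0.3, 0.2, -1.8]
finger_gap: 0.0305
grip_force: 40.4
clock: 12.2
tcp_pos: [0.5948, -0.0203, 0.0473]
orientation: [0.001, -0.14, 0.99, -0.0]
wrist_force: [0.3, 0.2, 0.1]
finger_gap: 0.0308
grip_force: 40.4
clock: 12.45
tcp_pos: [0.5948, -0.0203, 0.0473]
orientation: [0.001, -0.14, 0.99, -0.0]
wrist_force: [-2.3, 0.8, 7.1]
finger_gap: 0.0304
grip_force: 41.3
```

```bash
python3 -m pendant '[[0.3,0,0,0,0],[0.3,0,0,0,0],[0.3,0,0,0,0],[0.3,0,0,-0.03,0],[0.5,0,0,-0.05,0],[0.8,0.02,-0.01,-0.05,0]]'; python3 -m pendant '[[1,0.036,-0.03,-0.03,0],[1,0.036,-0.03,-0.02,0],[1,0.036,-0.03,0,0],[1,0.036,-0.03,0,0],[1,0.036,-0.03,0,0],[1,0.035,-0.03,0,0],[1,0,0,0,0]]'; python3 -c "
from h import *
print(env.get_state()['joint_pos'].round(2))"
```

```text
clock: 13.2
tcp_pos: [0.578, -0.0349, 0.1766]
orientation: [-0.0, -0.14, 0.99, 0.0]
wrist_force: [1.1, -1.4, 0.8]
finger_gap: 0.0764
grip_force: 0.0
clock: 14.08
tcp_pos: [0.4194, -0.2701, 0.2257]
orientation: [-0.0, -0.137, 0.991, -0.0]
wrist_force: [0.8, 0.4, -0.3]
finger_gap: 0.0852
grip_force: 0.0
[-0.73  0.17 -0.19  1.21 -0.   -1.01]
```

```bash
python3 -m pendant '[[1,0,0,0,0.18],[1,0,0,0,0.18],[1,0,0,0,0.18],[1,0,0,0,0.18],[1,0,0,0,0.18],[1,0,0,0,0.18],[1,0,0,0,0.18],[1,0,0,0,0.18]]'; python3 -m pendant '[[1,0,0,0,0.131],[1,0,0,0,0],[1,0,0,0,0]]'; python3 look.py w6.png 0.046
```

```text
clock: 15.08
tcp_pos: [0.4214, -0.2668, 0.2256]
orientation: [-0.0, 0.55, 0.835, 0.0]
wrist_force: [0.8, 0.3, 0.3]
finger_gap: 0.0855
grip_force: 0.0
clock: 15.45
tcp_pos: [0.4212, -0.2673, 0.2257]
orientation: [-0.0, 0.6, 0.8, 0.0]
wrist_force: [0.4, 1.0, -0.1]
finger_gap: 0.085
grip_force: 0.0
t 15.45 tcp [ 0.4212 -0.2673  0.2257] yaw tool y 16.2
{'centre': [341.0, 77.0], 'score': 0.92} [ 0.4054 -0.1648  0.046 ] tool [0.1028 0.0135 0.1797]
{'centre': [319.0, 221.5], 'score': 0.88} [ 0.4192 -0.2675  0.046 ] tool [ 0.0003 -0.0019  0.1797]
{'centre': [203.8, 297.1], 'score': 0.77} [ 0.348  -0.3526  0.046 ] tool [-0.0615 -0.0941  0.1797]
```

View pics/w6.png

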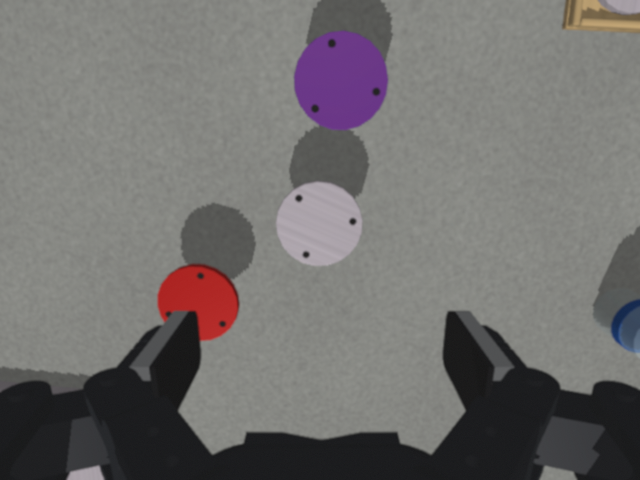

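The silver foot_c plate is centred at (319,224), between purple (341,78) and red (199,302); the fingers will clear both.

```bash
python3 -m pendant '[[1,-0.001,-0.002,0.05,0],[1,0,0,0.055,0],[1,0,0,0.05,0],[1,0,0,0.025,0],[1,0,0,0.0117,0],[1,0,0,0,0],[-1,0,0,0,0],[-1,0,0,0,0]]' 50; python3 -m pendant '[[-1,0,0,0,0],[-1,0,0,0,0]]'
```

```text
clock: 16.55
tcp_pos: [0.4202, -0.2702, 0.0359]
orientation: [0.001, 0.601, 0.799, -0.0]
wrist_force: [-1.1, -0.1, 5.1]
finger_gap: 0.064
grip_force: 53.8
clock: 16.8
tcp_pos: [0.4202, -0.2703, 0.0359]
orientation: [0.002, 0.601, 0.799, -0.0]
wrist_force: [-1.1, 1.1, 6.4]
finger_gap: 0.0641
grip_force: 53.9
```

```bash
python3 -m pendant '[[-1,0,0,-0.02,0],[-1,0,0,-0.05,0],[-1,0,0,-0.05,0],[-1,0.035,0.034,0,0],[-1,0.035,0.034,0,0],[-1,0.035,0.034,0,0],[-1,0.035,0.034,0,0],[-1,0.035,0.034,0,0]]'; python3 -m pendant '[[-1,0.035,0.034,0,0],[-1,0.035,0.032,0,0],[-1,0,0,0,0],[-1,0,0,0,0]]'; python3 look.py w7.png 0.052
```

```text
clock: 17.8
tcp_pos: [0.5351, -0.0528, 0.155]
orientation: [0.001, 0.601, 0.799, 0.0]
wrist_force: [-0.5, 0.2, -0.9]
finger_gap: 0.064
grip_force: 55.9
clock: 18.3
tcp_pos: [0.5781, 0.0313, 0.1543]
orientation: [0.0, 0.601, 0.799, -0.0]
wrist_force: [-0.1, -0.9, -1.2]
finger_gap: 0.0641
grip_force: 55.8
t 18.3 tcp [0.5781 0.0313 0.1543] yaw tool y 16.1
{'centre': [325.6, 149.3], 'score': 0.96} [0.5641 0.0875 0.052 ] tool [0.0579 0.0021 0.1023]
{'centre': [13.0, 401.3], 'score': 0.96} [ 0.4093 -0.1259  0.052 ] tool [-0.1043 -0.2058  0.1024]
```

View pics/w7.png

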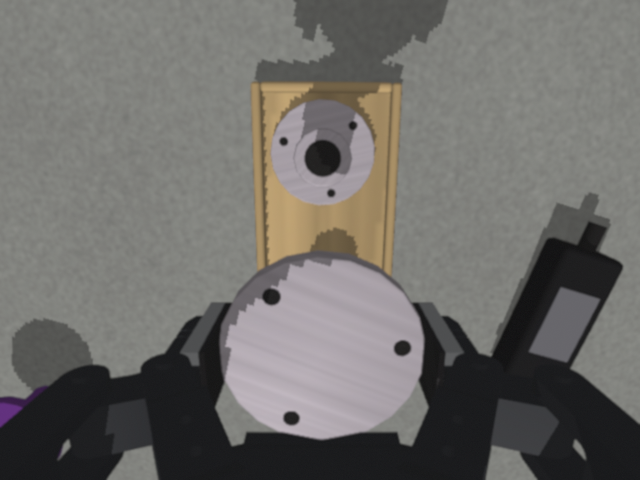

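Foot_a's boss top is at (322,158). The held plate spans columns 220–424 and rows 253–438, and the tray runs straight under it.

Run:
```python
from h import *
s=env.get_state();cT=camT('wrist')
Rt=R.from_quat(np.roll(s['orientation'],-1)).as_matrix()
f=lambda uv,z:((px2w('wrist',uv,z,cT)-s['tcp_pos'])@Rt).round(4)
print('A boss',f((322,158),.052),'plate',f((323,151),.014))
zt=s['tcp_pos'][2]+.0101
for uv in [(322,258),(322,438),(220,345),(424,345),(271,297),(402,348),(291,418)]: print(uv,f(uv,zt))
print('tray edges',f((252,90),.016),f((402,90),.016),f((326,83),.016))
```

```text
A boss [0.0533 0.0002 0.1023] plate [0.0548 0.0009 0.1403]
(322, 258) [ 0.0329  0.     -0.0101]
(322, 438) [-0.0311  0.0001 -0.0101]
(220, 345) [ 0.0043 -0.0319 -0.0101]
(424, 345) [ 0.0043  0.032  -0.0101]
(271, 297) [ 0.0206 -0.0153 -0.0101]
(402, 348) [ 0.0033  0.0251 -0.0101]
(291, 418) [-0.023  -0.0102 -0.0101]
tray edges [ 0.0911 -0.0419  0.1383] [0.0911 0.0485 0.1383] [0.095  0.0026 0.1383]
```

```bash
python3 -m pendant '[[-1,0,0.001,0.03,0],[-1,0,0,0.03,0],[-1,0,0,0.02,0],[-1,0,0,0,0]]';  python3 -m pendant '[[-1,0,0,0.015,0],[-1,0,0,0.01,0],[-1,0,0,0.004,0],[-1,0,0,0,0],[-1,0,0,0,0]]'; python3 -m pendant '[[-1,0,0,0.002,0],[-1,0,0,0,0]]'; python3 -m pendant '[[-1,0,0,0.0015,0],[-1,0,0,0,0]]'
```

```text
clock: 18.9
tcp_pos: [0.5774, 0.0305, 0.0727]
orientation: [-0.002, 0.602, 0.798, -0.001]
wrist_force: [-0.6, 0.9, -1.4]
finger_gap: 0.0638
grip_force: 55.9
clock: 19.52
tcp_pos: [0.5797, 0.0317, 0.0455]
orientation: [0.0, 0.601, 0.799, 0.0]
wrist_force: [-0.0, -0.3, -0.5]
finger_gap: 0.0643
grip_force: 55.9
clock: 19.77
tcp_pos: [0.5793, 0.0316, 0.0431]
orientation: [-0.0, 0.601, 0.799, 0.0]
wrist_force: [0.2, 0.1, -1.6]
finger_gap: 0.064
grip_force: 55.9
clock: 20.02
tcp_pos: [0.5795, 0.0316, 0.042]
orientation: [0.0, 0.601, 0.799, 0.0]
wrist_force: [-1.0, -0.1, 2.0]
finger_gap: 0.0642
grip_force: 56.2
```

```bash
python3 -m pendant '[[-1,0,0,0.0007,0],[-1,0,0,0,0],[1,0,0,0,0],[1,0,0,0,0],[1,0,0,0,0],[1,0,0,-0.015,0],[1,0,0,-0.04,0],[1,0,0,-0.05,0]]'; python3 -m pendant '[[1,-0.03,0,-0.05,0],[1,-0.04,0,-0.03,0],[1,0,0,0,0],[1,0,0,0,0]]'; python3 look.py w8.png 0.052
```

```text
clock: 21.02
tcp_pos: [0.5786, 0.0316, 0.147]
orientation: [-0.001, 0.602, 0.799, -0.0]
wrist_force: [1.2, 0.2, -0.0]
finger_gap: 0.0854
grip_force: 0.0
clock: 21.52
tcp_pos: [0.5982, -0.0355, 0.2259]
orientation: [-0.0, 0.602, 0.799, 0.0]
wrist_force: [0.7, 0.6, -1.1]
finger_gap: 0.0853
grip_force: 0.0
t 21.525 tcp [ 0.5982 -0.0355  0.2259] yaw tool y 16.0
{'centre': [55.5, 301.4], 'score': 0.86} [ 0.4112 -0.1551  0.052 ] tool [-0.0634 -0.2127  0.1739]
{'centre': [322.9, 46.5], 'score': 0.69} [0.5655 0.0816 0.052 ] tool [0.1215 0.0009 0.174 ]
{'centre': [321.6, 126.4], 'score': 0.65} [0.5789 0.0316 0.052 ] tool [0.0697 0.     0.1739]
```

View pics/w8.png

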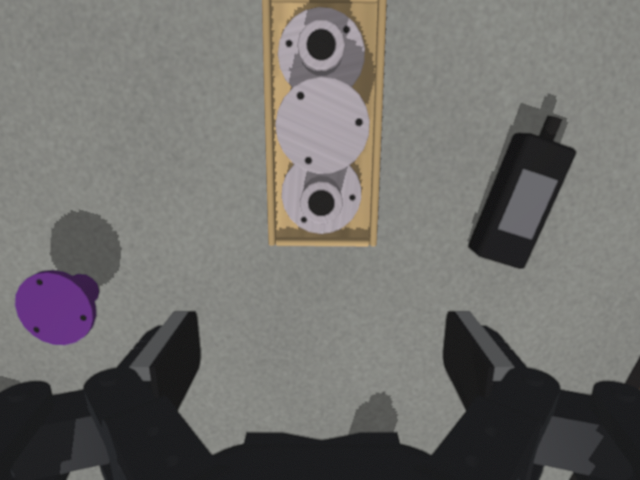

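The three feet are interlocked and flat in the tray: foot_a at (321,44), foot_c at (322,125) above both plates, and foot_b at (321,203). The adapter is undisturbed and the gripper is clear.

```bash
python3 -c "
from h import *
print(env.hand_in())"
```

```text
the job is handed in; nothing more can be done
None
```

The three silver feet are packed interlocked and flat in the tray: foot_a and foot_b plate down at the ends, foot_c plate up between them. I handed the job in at about 21.6 s on the robot's clock, and the verdict was not shown.

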